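Set the inspection light's iris to the long mark and fire the test flash

ROBOT

A 6-joint arm with a two-finger parallel gripper is mounted at the origin on a cart in front of the work surface, level with it; the furniture and walls round the work are solid. World frame = base frame: x ahead of the robot, y to its left, z up, the work surface at z = 0. Lengths are in m, angles in rad, forces in N, time in s.
With the tool pointing down it reaches from about 0.375 to 0.975 m from the base axis. Payload 3.8 kg.
Tool frame: the origin (TCP) lies at the very end of the fingers, on their centre line; the grasp point (between the pads) lies 19 mm behind it (bot.grip_point_offset is the distance from the TCP to the grasp point, in m); z points along the fingers, x is the direction in which the jaws open and shut, and the axes are right-handed (so a half turn about z gives the same grasp; the last joint's range is limited). The gripper opens to 85 mm and grips with 20 to 120 N. Pads are 22 mm wide; open, the fingers measure 114 mm over their backs; the gripper's body (76 mm by 85 mm) begins 54 mm behind the grasp point. The pads swing forward as they close: fully open they stand 13 mm farther back than shut.
Start: joints at [1.271, 0.264, 1.604, -0, 1.274, -0.037], TCP at [0.175, 0.652, 0.231] pointing down, gripper open.
Joint ranges: [-2.63, 2.63], [-0.94, 2.18], [0.31, 2.57], [-1.31, 4.45], [0, 2.66], [-2.55, 2.55]. Speed limits (rad/s): [2.57, 2.57, 3.14, 3.14, 3.14, 3.14].

INTERFACE

Orientations are given as a rotation vector (axis times angle).
In Python, from workcell import bot, read_camera gives the robot as it stands.
- The arm moves only by the tool arm_command, never from a script. Its argument "rows" is a list of rows, each an object with "delta_rot": the turn, a rotation vector about the tool's x, y, z in rad, a list of three; "xyz": the shift along the tool's x, y, z in m, a list of three; "gripper": the finger opening in m, from 0 to 0.0854. A call has 1 to 12 rows; each row shifts and turns the commanded pose from where the row before left it, along the tool's axes as they then stand; what a row does not reach is not made up. A row lasts 1/10 s, in which the tool goes at most 50 mm and 8.59 degrees, less where a joint would pass 70% of its speed; a pose out of reach is approached as far as the arm can. A call is refused whole if a number of a shift passes 0.05 or a number of a turn 0.15, either way. A call with a gripper value outside its range is refused whole. The fingers move at their own pace and stop on an object; "force" is the grip in N (left out, the last holds). Time passes only in rows, so rows that do not move let the fingers close. It gives the time, the measured TCP pose, the force and the opening at its end, in the units of the state.
- bot.read_state(): the state, without advancing time (a new reading comes with each control period).
- read_camera(name): name is "scene" or "top" or "wrist"; returns a dict with "pixels" (384x512x3 uint8, red, green, blue), "range_z" (384x512 float32, m along the optical axis (not along the pixel's ray), 0 where there is no reading), "intrinsics" (3x3 intrinsics, pixels), "dist_coeffs" ([k1, k2, p1, p2, k3] as OpenCV has them; the pictures are not rectified), "camera_from_world" (4x4, takes a point from world to camera coordinates). Camera axes: x right, y up, looking along -z (the intrinsics and any distortion apply to the point x, -y, -z); pixel columns grow to the right and rows downward; lengths in m; the calibration is good to about 2 mm. A picture is of the moment at which its call begins.
- bot.finish_job(): hands the job in, once; it reports no verdict.
The state is a dict: "time": time; "q": joint angles; "joint_vel": joint speeds; "joint_torque": joint torques, N m; "tool_pos": TCP position; "tcp_rot": TCP orientation; "wrist_force": force on the tool from outside, world axes, zero at the start; "torque": the same for the moment, N m; "width": opening from 0.0 (shut) to 1.0 (fully open).
Only numpy, scipy, OpenCV 4.12 (cv2) and the standard library are available. Lean on these libraries where they do the work, as an engineer would, in place of code of your own. Each camera call takes 0.05 s, during which the arm holds its last target.

TASK

On the inspection light's iris unit, push the upright lever post round with your fingertips until the pointer stands at the one long, wide mark of the scale, then press the round button at the unit's front right corner fully down and let it come up. Do not press the button before the pointer is at the mark. Push gently: the unit is not fastened down, so do not shove or lift it, and leave the loose things around it where they are.

Things in the scene. Friction and masses are not known exactly. Their poses are not given: they have to be found in the camera images.
- iris_unit: iris unit: loose 2 to 3 kg grey base, top 14 mm above the bench. Origin on the bench under the ring's axis, z up, -x side roughly toward the robot; it is 200 mm square about the origin, with a 60 mm wide ear at its front right corner (own -x, -y) that reaches to -140 mm along its y. On it a round steel scale plate (194 mm across, top 22 mm up) and on that the dark iris ring (94 mm across, top 42 mm up)
- iris_axis (a point): point on the ring's upright turning axis, at the height of the lever post's top (88 mm above the bench). A 0.4 m tall parts cabinet stands behind and to the left of the unit (from x about 0.62, y above 0.12): bring the gripper in from the front, not past the cabinet
- lever_top (a point): centre of the top of the lever post: an upright steel pin 12 mm in diameter, fixed to the iris ring 66 mm from the axis, its free part from 36 to 88 mm above the bench. Below it a flat arm (top 32 mm above the bench) joins it to the ring; nothing else on the unit is higher than 42 mm. The post turns with the ring about the axis
- pointer_tip (a point): outer end of the pointer, a steel nib 3.5 mm wide in line with the lever post, 80 mm from the axis and about 31 mm above the bench
- long_mark (a point): inner end of the long mark: the only mark 15 mm long and 7 mm wide among short ones (6 mm long, 2 mm wide, three on each side, 15 degrees apart) raised on the scale plate; this point lies 81 mm from the axis, 23 mm above the bench
- iris_ring (a joint): angle of the iris ring, rad: 0 with the lever along the unit's own -x, growing anticlockwise seen from above; stops at -1.3 and 1.1. It starts clockwise of the long mark (left of it, seen from the robot), so push the post anticlockwise. Light friction (about 1 N at the post), no spring: it stays where it is left
- scale_plate (a joint): angle of the scale plate, rad, same zero and sense; at this value of iris_ring the pointer is at the long mark. The plate is clamped (too stiff to turn by hand)
- flash (a joint): travel of the round button, m: 0 up, 0.006 fully down, spring return, about 5 N when fully down
- flash_top (a point): centre of the top face of the round grey button, 28 mm in diameter, in a black housing on the ear at the near right corner of the base seen from the robot (70 mm along the unit's own -x and 114 mm along its -y from its origin); its top face stands about 36 mm above the bench, 10 mm above its housing
- heatsink_a: finned heat sink, 40x40x18 mm; a loose bystander, origin at the centre of its underside
- capacitor_0: upright cylinder capacitor, 18 mm across, 32 mm tall; a loose bystander, origin at the centre of its underside
- marker: marker pen lying down, 132 mm long, 18 mm thick; a loose bystander, origin at the centre of its underside
- terminal_block: terminal strip, 14x52x17 mm; a loose bystander, origin at the centre of its underside
- fan_b: small axial fan with a lead, 68x112x26 mm; a loose bystander, origin at the centre of its underside
- part_box_1: small closed carton, 39x55x30 mm; a loose bystander, origin at the centre of its underside
- driver_small: small screwdriver lying down, 120 mm long, 19 mm thick; a loose bystander, origin at the centre of its underside

How it is judged:
On the way, in this order (a step that is already met when the one before it is completed fails the run):
1. the pointer stands at the long mark, at rest, the button still up (horizontal distance between pointer_tip and long_mark below 0.006 m and velocity of joint iris_ring between -0.05 and 0.05 rad/s and value of joint flash below 0.002 m), for 0.3 s.
2. the button is fully down with the pointer at the mark (horizontal distance between pointer_tip and long_mark below 0.006 m and value of joint flash above 0.0045 m), for 0.05 s.
At the end, for the whole second after the job is handed in: the pointer tip is within 6 mm (horizontally) of the inner end of the long mark and at rest, after which the button was pressed at least 4.5 mm and is up again; the unit stands on the bench within 20 mm of where it was (all of step 1 and distance of iris_unit from where it was at the start of the episode below 0.02 m and height (world z) of iris_unit below 0.005 m and linear speed of iris_unit below 0.01 m/s); the robot touches nothing.
It fails at once if the button is pressed while the pointer is not at the long mark (value of joint flash above 0.003 m and horizontal distance between pointer_tip and long_mark above 0.008 m).
It fails at once if the iris unit is shoved more than 20 mm (distance of iris_unit from where it was at the start of the episode above 0.02 m).
It fails at once if the iris unit is lifted or tipped (height (world z) of iris_unit above 0.006 m or angle between iris_unit's own z axis and vertical above 0.06 rad).
It fails at once if the unit, its lever or its button is pushed harder than 60 N (contact force between the fingers and iris_unit above 60 N).
It fails at once if a loose thing nearby is pushed away or lifted by more than 20 mm (distance of any of heatsink_a, capacitor_0, marker, terminal_block, fan_b, part_box_1, driver_small from where it was at the start of the episode above 0.02 m).
It also fails if it takes over 51 s, if anything falls off the work surface, if the arm or the gripper's body presses on something with over 40 N, if the wrist force passes 120 N, or if a joint passes its speed limit or range.

## Working session

There is one attempt and no reset: what is moved stays moved. The work goes in short steps, Python scripts to look and compute and a tool call to move; the robot and the scene stay as the last step left them, time stands still between calls to the robot, and variables do not carry over. Pictures are saved under pics/ and viewed, and the job is handed in when it is done.

Besides the shell and the picture viewer there is one more tool, called as name([rows], argument=value, ...), one row to a line, values as JSON. arm_command: Moves the arm, as the interface text tells. Its arguments: {"type":"object","properties":{"rows":{"type":"array","items":{"type":"object","properties":{"delta_rot":{"type":"array","items":{"type":"number"}},"xyz":{"type":"array","items":{"type":"number"}},"gripper":{"type":"number"}}}},"force":{"type":"number"}},"required":["rows"]}

```bash
mkdir -p pics; ls; cat > h.py <<'E'
import numpy as np, cv2
from workcell import bot, read_camera
def save(name,fn):
    c=read_camera(name); cv2.imwrite('pics/'+fn,c['pixels'][:,:,::-1]); np.savez('pics/'+fn[:-4]+'.npz',**c); return c
def proj(c,P):
    P=np.atleast_2d(P); T=c['camera_from_world']; q=P@T[:3,:3].T+T[:3,3]; q=q*[1,-1,-1]
    return cv2.projectPoints(q,np.zeros(3),np.zeros(3),c['intrinsics'],c['dist_coeffs'])[0][:,0]
def ray(c,uv,z):
    uv=np.array(uv,float).reshape(-1,1,2)
    n=cv2.undistortPoints(uv,c['intrinsics'],c['dist_coeffs'])[:,0]
    d=np.c_[n[:,0],-n[:,1],-np.ones(len(n))]; T=c['camera_from_world']; R=T[:3,:3]; o=-R.T@T[:3,3]; d=d@R
    return o+d*((z-o[2])/d[:,2])[:,None]
E
python3 - <<'E'
from h import *
for n in ['scene','top','wrist']:
    c=save(n,n+'1.png'); T=c['camera_from_world'];print(n,-T[:3,:3].T@T[:3,3])
print(bot.read_state())
E
```

```text
pics
scene [-0.2803163  -0.71602652  1.05353886]
top [ 0.34511833 -0.12777881  1.09024258]
wrist [0.10903072 0.66899233 0.37231059]
{'time': 0.15, 'q': array([ 1.27106328e+00,  2.64627989e-01,  1.60508602e+00,  2.39637795e-06,
        1.27368936e+00, -3.68998340e-02]), 'joint_vel': array([ 7.15610520e-04, -7.68854645e-04, -4.81158168e-03, -3.96848175e-04,
       -8.22003135e-04,  4.26913841e-06]), 'joint_torque': array([ 7.09698907e-05, -5.15901625e+01, -3.67958629e+01, -8.15578551e-05,
        8.02522613e-03,  2.70938762e-05]), 'tool_pos': array([0.17520753, 0.65126803, 0.23020186]), 'tcp_rot': array([ 2.49255115e+00,  1.91055415e+00, -2.32101118e-03]), 'wrist_force': array([-0.80847274,  0.55169655,  0.69773137]), 'torque': array([0.00476403, 0.02360313, 0.03330855]), 'width': 1.0037282066904034}
```

View pics/top1.png

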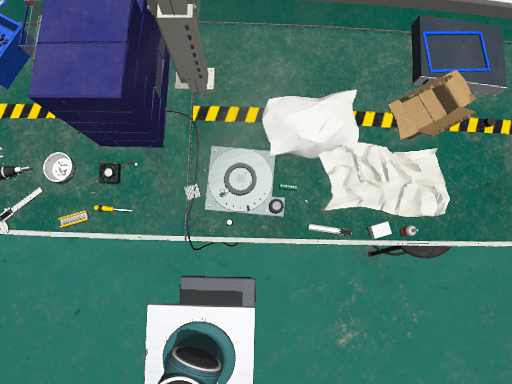

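View pics/scene1.png

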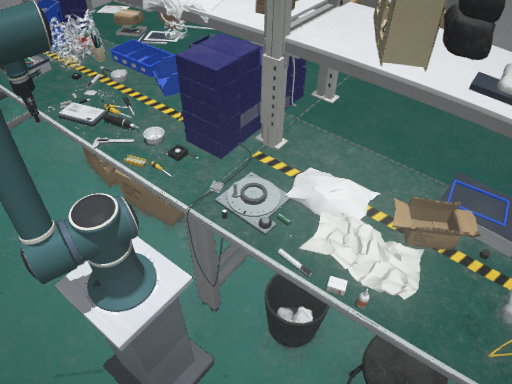

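```bash
python3 - <<'E'
import cv2
a=cv2.imread('pics/top1.png')[135:235,180:310]; cv2.imwrite('pics/topz.png',cv2.resize(a,None,fx=6,fy=6,interpolation=cv2.INTER_CUBIC))
a=cv2.imread('pics/scene1.png')[160:245,200:300]; cv2.imwrite('pics/scz.png',cv2.resize(a,None,fx=7,fy=7,interpolation=cv2.INTER_CUBIC))
E
```

```text
(no output)
```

View pics/topz.png

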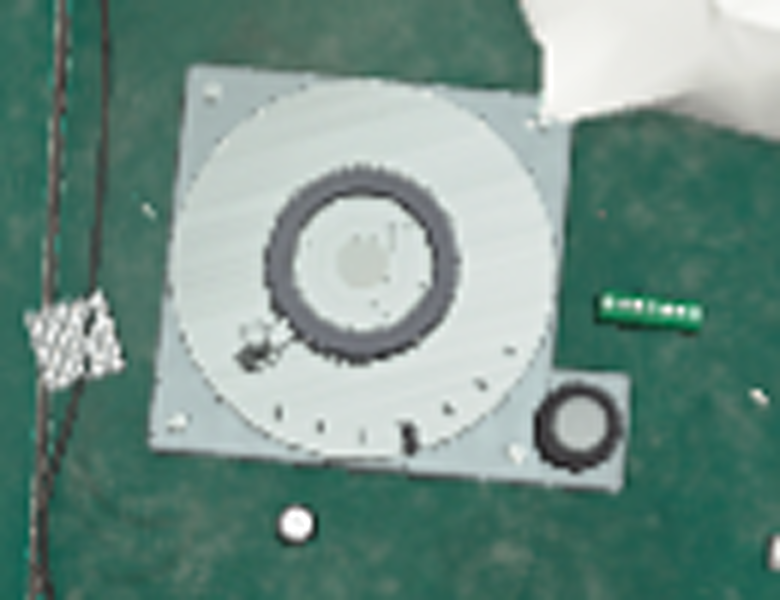

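View pics/scz.png

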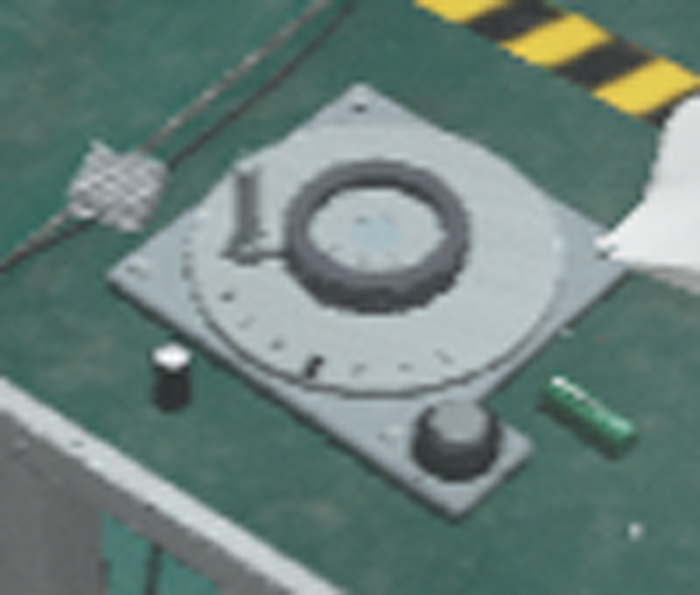

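```bash
python3 - <<'E'
from h import *
t=np.load('pics/top1.npz'); s=np.load('pics/scene1.npz')
f=lambda p,k,o:(np.array(p)+.5)/k-.5+o
T=lambda p,z:ray(t,f(p,6,[180,135]),z)[0]
S=lambda p,z:ray(s,f(p,7,[200,160]),z)[0]
print('ring T',T((362,265),.042),'S',S((377,222),.042))
print('mark',T((408,438),.023),S((315,366),.023))
print('button',T((579,420),.036),S((463,422),.036))
print('post',T((250,358),.088),S((246,175),.088), 'foot',T((262,352),.036),S((246,245),.036))
print('corners',[T(p,.014) for p in [(192,66),(572,98),(152,448),(622,490),(630,376)]])
print('cap',T((296,523),.032),'term',[T(p,.015) for p in [(600,308),(702,315)]])
c=T((362,265),.042);
for p in [(278,413),(320,427),(362,437),(408,438),(448,410),(482,386),(511,351)]:
  d=T(p,.023)-c; print(np.hypot(d[0],d[1]),np.degrees(np.arctan2(d[1],d[0])))
E
```

```text
ring T [ 0.52551791 -0.10758618  0.042     ] S [ 0.53029952 -0.10692895  0.042     ]
mark [ 0.44254717 -0.13247237  0.023     ] [ 0.44621764 -0.13299539  0.023     ]
button [ 0.45234993 -0.21608903  0.036     ] [ 0.45258807 -0.21901088  0.036     ]
post [ 0.47215834 -0.05747587  0.088     ] [ 0.47938428 -0.06321396  0.088     ] foot [ 0.48187691 -0.05961358  0.036     ] [ 0.48049865 -0.06081623  0.036     ]
corners [array([ 0.63124713, -0.01709129,  0.014     ]), array([ 0.62005113, -0.21194082,  0.014     ]), array([ 0.43502343, -0.00504123,  0.014     ]), array([ 0.42000903, -0.24000441,  0.014     ]), array([ 0.47746303, -0.24330594,  0.014     ])]
cap [ 0.39866761 -0.07882693  0.032     ] term [array([ 0.51148891, -0.22761188,  0.015     ]), array([ 0.50932252, -0.27934664,  0.015     ])]
0.08247267104703315 151.1187457998566
0.08085388820415311 166.53934508270189
0.08308768159488905 -178.54687177878176
0.08662254943005833 -163.30394654388886
0.08163538829695914 -147.07378010950995
0.08287279342213467 -132.6001074769519
0.08423553336367333 -116.93683360368689
```

```bash
cat >> h.py <<'E'
from scipy.spatial.transform import Rotation as Ro
def st():
    s=bot.read_state(); R=Ro.from_rotvec(s['tcp_rot']).as_matrix()
    print('t',round(s['time'],2),'tcp',s['tool_pos'].round(4),'x',R[:,0].round(3),'y',R[:,1].round(3),'z',R[:,2].round(3),'F',s['wrist_force'].round(1),'w',round(s['width'],3),'q',s['q'].round(2))
    return s,R
def plan(target,yaw=None):
    s,R=st(); print('tool shift',(R.T@(np.array(target)-s['tool_pos'])).round(4))
    if yaw is not None:
        w=[np.cos(np.radians(yaw)),np.sin(np.radians(yaw)),0]
        t=np.array([[w[0],w[1],0],[w[1],-w[0],0],[0,0,-1]]).T
        print('rotvec tool',Ro.from_matrix(R.T@t).as_rotvec().round(4), 'x yaw now',np.degrees(np.arctan2(R[1,0],R[0,0])).round(1))
E
python3 - <<'E'
from h import *
plan([.43,0.03,.23],-120)
plan([.43,0.03,.23],75)
E
```

```text
t 0.15 tcp [0.1752 0.6513 0.2302] x [ 0.26   0.966 -0.002] y [ 0.966 -0.26  -0.   ] z [-0.001 -0.002 -1.   ] F [-0.8  0.6  0.7] w 1.004 q [ 1.27  0.26  1.61  0.    1.27 -0.04]
tool shift [-0.5337  0.4075  0.0011]
rotvec tool [-2.6000e-03  2.0000e-04 -2.8808e+00] x yaw now 74.9
t 0.15 tcp [0.1752 0.6513 0.2302] x [ 0.26   0.966 -0.002] y [ 0.966 -0.26  -0.   ] z [-0.001 -0.002 -1.   ] F [-0.8  0.6  0.7] w 1.004 q [ 1.27  0.26  1.61  0.    1.27 -0.04]
tool shift [-0.5337  0.4075  0.0011]
rotvec tool [-0.0001  0.0018 -0.001 ] x yaw now 74.9
```

arm_command([
  {"xyz": [-0.035, 0.027, 0]},
  {"xyz": [-0.035, 0.027, 0]},
  {"xyz": [-0.035, 0.027, 0]},
  {"xyz": [-0.035, 0.027, 0]},
  {"xyz": [-0.035, 0.027, 0]},
  {"xyz": [-0.035, 0.027, 0]},
  {"xyz": [-0.035, 0.027, 0]},
  {"xyz": [-0.035, 0.027, 0]},
  {"xyz": [-0.035, 0.027, 0]},
  {"xyz": [-0.035, 0.027, 0]},
  {"xyz": [-0.035, 0.027, 0]},
  {"xyz": [-0.035, 0.027, 0]},
])

```text
invalid input
```

```bash
python3 - <<'E'
from h import *
plan([.45,-0.05,.24],75)
E
```

```text
t 0.15 tcp [0.1752 0.6513 0.2302] x [ 0.26   0.966 -0.002] y [ 0.966 -0.26  -0.   ] z [-0.001 -0.002 -1.   ] F [-0.8  0.6  0.7] w 1.004 q [ 1.27  0.26  1.61  0.    1.27 -0.04]
tool shift [-0.6058  0.4476 -0.0087]
rotvec tool [-0.0001  0.0018 -0.001 ] x yaw now 74.9
```

Every row likely needs all three fields.

arm_command([
  {"xyz": [-0.035, 0.027, 0], "delta_rot": [0, 0, 0], "gripper": 0.085},
  {"xyz": [-0.035, 0.027, 0], "delta_rot": [0, 0, 0], "gripper": 0.085},
  {"xyz": [-0.035, 0.027, 0], "delta_rot": [0, 0, 0], "gripper": 0.085},
  {"xyz": [-0.035, 0.027, 0], "delta_rot": [0, 0, 0], "gripper": 0.085},
  {"xyz": [-0.035, 0.027, 0], "delta_rot": [0, 0, 0], "gripper": 0.085},
  {"xyz": [-0.035, 0.027, 0], "delta_rot": [0, 0, 0], "gripper": 0.085},
  {"xyz": [-0.035, 0.027, 0], "delta_rot": [0, 0, 0], "gripper": 0.085},
  {"xyz": [-0.035, 0.027, 0], "delta_rot": [0, 0, 0], "gripper": 0.085},
  {"xyz": [-0.035, 0.027, 0], "delta_rot": [0, 0, 0], "gripper": 0.085},
  {"xyz": [-0.035, 0.027, 0], "delta_rot": [0, 0, 0], "gripper": 0.085},
])

```text
time: 1.15
tool_pos: [0.3452, 0.2419, 0.2312]
tcp_rot: [2.493, 1.912, 0.0]
wrist_force: [0.8, -0.1, 0.7]
width: 0.995
```

```bash
python3 - <<'E'
from h import *
plan([.43,-0.05,.24],45)
E
```

```text
t 1.15 tcp [0.3452 0.2419 0.2312] x [0.259 0.966 0.   ] y [ 0.966 -0.259  0.   ] z [ 0.  0. -1.] F [ 0.8 -0.1  0.7] w 0.995 q [ 0.55 -0.23  2.11 -0.    1.27 -0.76]
tool shift [-0.26    0.1576 -0.0088]
rotvec tool [ 2.000e-04 -1.000e-04  5.231e-01] x yaw now 75.0
```

arm_command([
  {"xyz": [-0.04, 0.025, 0], "delta_rot": [0, 0, 0], "gripper": 0.03},
  {"xyz": [-0.04, 0.025, 0], "delta_rot": [0, 0, 0], "gripper": 0.03},
  {"xyz": [-0.04, 0.025, 0], "delta_rot": [0, 0, 0], "gripper": 0.03},
  {"xyz": [-0.04, 0.025, 0], "delta_rot": [0, 0, 0], "gripper": 0.03},
  {"xyz": [-0.04, 0.025, 0], "delta_rot": [0, 0, 0], "gripper": 0.03},
  {"xyz": [-0.04, 0.025, 0], "delta_rot": [0, 0, 0], "gripper": 0.03},
  {"xyz": [-0.02, 0.007, 0], "delta_rot": [0, 0, 0], "gripper": 0.03},
  {"xyz": [0, 0, 0], "delta_rot": [0, 0, 0], "gripper": 0.03},
  {"xyz": [0, 0, 0], "delta_rot": [0, 0, 0], "gripper": 0.03},
])

```text
time: 2.05
tool_pos: [0.4288, -0.0481, 0.2309]
tcp_rot: [-2.494, -1.908, 0.0]
wrist_force: [-0.5, 0.6, 0.2]
width: 0.354
```

```bash
python3 - <<'E'
from h import *
st()
c=save('wrist','w2.png')
cv2.imwrite('pics/w2z.png',cv2.resize(c['pixels'][:,:,::-1],None,fx=1.5,fy=1.5,interpolation=cv2.INTER_CUBIC))
E
```

```text
t 2.05 tcp [ 0.4288 -0.0481  0.2309] x [0.261 0.965 0.001] y [ 0.965 -0.261 -0.001] z [-0.001  0.001 -1.   ] F [-0.5  0.6  0.2] w 0.354 q [-0.17 -0.21  2.09  0.    1.26 -1.48]
```

View pics/w2z.png

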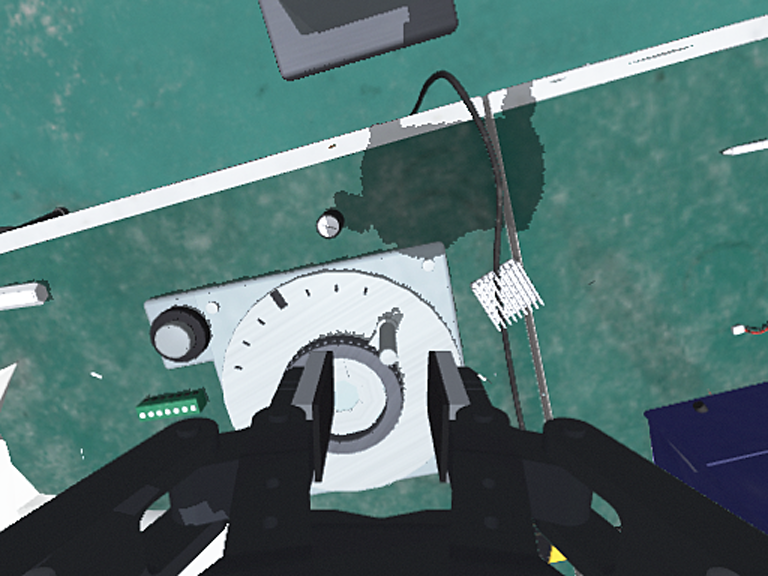

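```bash
python3 - <<'E'
from h import *
c=np.load('pics/w2.npz')
f=lambda p:(np.array(p)+.5)/1.5-.5
W=lambda p,z:ray(c,f(p),z)[0][:2].round(4)
ax=np.array([.5275,-.108])
for n,p,z in [('post',(388,357),.088),('tip',(397,311),.031),('mark',(280,298),.023),('markin',(284,306),.023),('button',(172,341),.036),('ringc',(344,392),.042),('cap',(327,226),.032)]:
    q=W(p,z); d=q-ax; print(n,q,np.hypot(*d).round(4),(np.degrees(np.arctan2(d[1],d[0]))%360).round(1))
E
```

```text
post [ 0.4828 -0.0581] 0.067 131.9
tip [ 0.4728 -0.0476] 0.0815 132.2
mark [ 0.4424 -0.1307] 0.0881 194.9
markin [ 0.4492 -0.1297] 0.0813 195.5
button [ 0.4502 -0.2155] 0.1324 234.3
ringc [ 0.5211 -0.1019] 0.0088 136.4
cap [ 0.3987 -0.0794] 0.1319 167.5
```

arm_command([
  {"xyz": [0.001, 0.014, 0.02], "delta_rot": [0, 0, 0], "gripper": 0.024},
  {"xyz": [0.001, 0.014, 0.02], "delta_rot": [0, 0, 0], "gripper": 0.024},
  {"xyz": [0.001, 0.014, 0.02], "delta_rot": [0, 0, 0], "gripper": 0.024},
  {"xyz": [0.001, 0.013, 0.02], "delta_rot": [0, 0, 0], "gripper": 0.024},
  {"xyz": [0, 0, 0.015], "delta_rot": [0, 0, 0.115], "gripper": 0.024},
  {"xyz": [0, 0, 0], "delta_rot": [0, 0, 0.115], "gripper": 0.024},
  {"xyz": [0, 0, 0], "delta_rot": [0, 0, 0.115], "gripper": 0.024},
  {"xyz": [0, 0, 0], "delta_rot": [0, 0, 0.115], "gripper": 0.024},
  {"xyz": [0, 0, 0], "delta_rot": [0, 0, 0.115], "gripper": 0.024},
  {"xyz": [0, 0, 0], "delta_rot": [0, 0, 0], "gripper": 0.024},
  {"xyz": [0, 0, 0], "delta_rot": [0, 0, 0], "gripper": 0.024},
])

```text
time: 3.2
tool_pos: [0.4833, -0.0573, 0.1363]
tcp_rot: [-2.93, -1.132, -0.0]
wrist_force: [-0.2, -0.7, 0.2]
width: 0.283
```

```bash
python3 - <<'E'
from h import *
plan([.483,-.0585,.13],42)
c=save('wrist','w3.png')
cv2.imwrite('pics/w3z.png',cv2.resize(c['pixels'][:,:,::-1],None,fx=1.5,fy=1.5,interpolation=cv2.INTER_CUBIC))
E
```

```text
t 3.2 tcp [ 0.4833 -0.0573  0.1363] x [0.74  0.673 0.   ] y [ 0.673 -0.74  -0.   ] z [-0.  0. -1.] F [-0.2 -0.7  0.2] w 0.283 q [-0.17 -0.01  2.1   0.    1.06 -0.91]
tool shift [-0.001   0.0007  0.0063]
rotvec tool [-0.0002 -0.0001  0.0046] x yaw now 42.3
```

View pics/w3z.png

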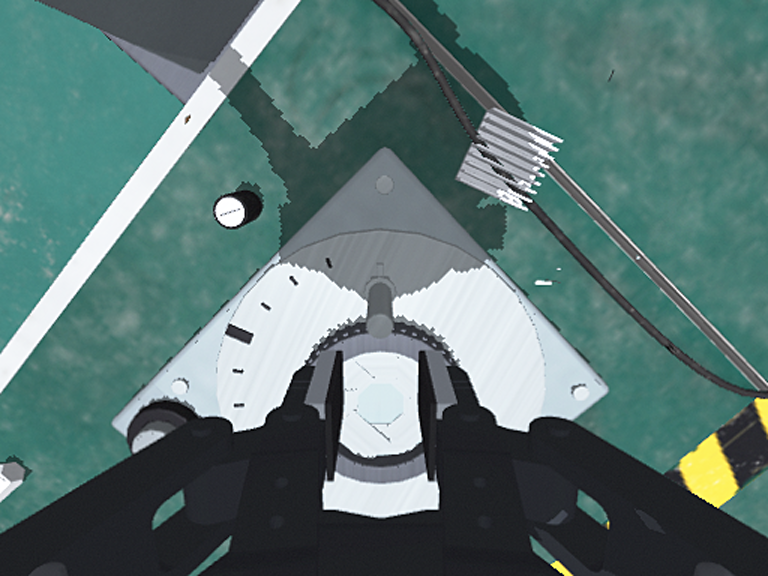

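arm_command([
  {"xyz": [0, 0, 0.014], "delta_rot": [0, 0, 0], "gripper": 0.024},
  {"xyz": [0, 0, 0.014], "delta_rot": [0, 0, 0], "gripper": 0.024},
  {"xyz": [0, 0, 0.014], "delta_rot": [0, 0, 0], "gripper": 0.024},
  {"xyz": [0, 0, 0.014], "delta_rot": [0, 0, 0], "gripper": 0.024},
  {"xyz": [0, 0, 0.014], "delta_rot": [0, 0, 0], "gripper": 0.024},
  {"xyz": [0, 0, 0.014], "delta_rot": [0, 0, 0], "gripper": 0.024},
  {"xyz": [0, 0, 0], "delta_rot": [0, 0, 0], "gripper": 0.024},
])

```text
time: 3.95
tool_pos: [0.4811, -0.0583, 0.0495]
tcp_rot: [-2.931, -1.125, 0.007]
wrist_force: [-0.6, 0.3, -1.1]
width: 0.283
```

```bash
python3 - <<'E'
from h import *
st()
c=save('wrist','w4.png')
cv2.imwrite('pics/w4z.png',cv2.resize(c['pixels'][:,:,::-1],None,fx=1.5,fy=1.5,interpolation=cv2.INTER_CUBIC))
E
```

```text
t 3.95 tcp [ 0.4811 -0.0583  0.0495] x [ 0.743  0.669 -0.003] y [ 0.669 -0.743 -0.004] z [-0.005  0.001 -1.   ] F [-0.6  0.3 -1.1] w 0.283 q [-0.17  0.1   2.16 -0.    0.88 -0.9 ]
```

View pics/w4z.png

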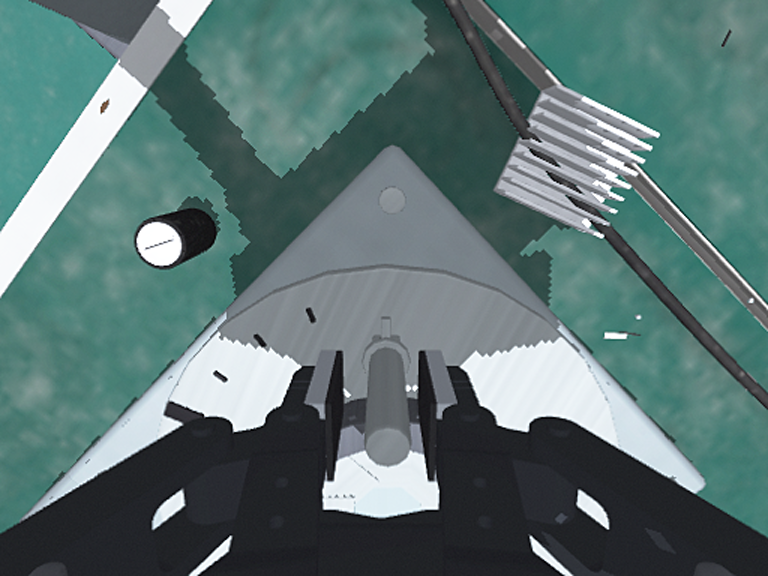

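arm_command([
  {"xyz": [-0.004, 0.0001, 0], "delta_rot": [0, 0, -0.06], "gripper": 0.024},
  {"xyz": [-0.004, 0.0001, 0], "delta_rot": [0, 0, -0.06], "gripper": 0.024},
  {"xyz": [-0.004, 0.0001, 0], "delta_rot": [0, 0, -0.06], "gripper": 0.024},
  {"xyz": [-0.004, 0.0001, 0], "delta_rot": [0, 0, -0.06], "gripper": 0.024},
  {"xyz": [-0.004, 0.0001, 0], "delta_rot": [0, 0, -0.06], "gripper": 0.024},
  {"xyz": [-0.004, 0.0001, 0], "delta_rot": [0, 0, -0.06], "gripper": 0.024},
  {"xyz": [-0.004, 0.0001, 0], "delta_rot": [0, 0, -0.06], "gripper": 0.024},
  {"xyz": [-0.004, 0.0001, 0], "delta_rot": [0, 0, -0.06], "gripper": 0.024},
  {"xyz": [-0.004, 0.0001, 0], "delta_rot": [0, 0, -0.06], "gripper": 0.024},
  {"xyz": [-0.004, 0.0001, 0], "delta_rot": [0, 0, -0.06], "gripper": 0.024},
])

```text
time: 5.0
tool_pos: [0.4643, -0.0926, 0.0533]
tcp_rot: [2.466, 1.944, 0.003]
wrist_force: [0.9, 0.5, -0.1]
width: 0.279
```

```bash
python3 - <<'E'
from h import *
s,R=st(); d=s['tool_pos'][:2]-[.5275,-.108]; print(np.hypot(*d),np.degrees(np.arctan2(d[1],d[0]))%360)
c=save('wrist','w5.png')
cv2.imwrite('pics/w5z.png',cv2.resize(c['pixels'][:,:,::-1],None,fx=1.5,fy=1.5,interpolation=cv2.INTER_CUBIC))
E
```

```text
t 5.0 tcp [ 0.4643 -0.0926  0.0533] x [0.233 0.972 0.   ] y [ 0.972 -0.233  0.003] z [ 0.003 -0.    -1.   ] F [ 0.9  0.5 -0.1] w 0.279 q [-0.25  0.07  2.19  0.    0.88 -1.59]
0.0650748545363943 166.27684380500148
```

View pics/w5z.png

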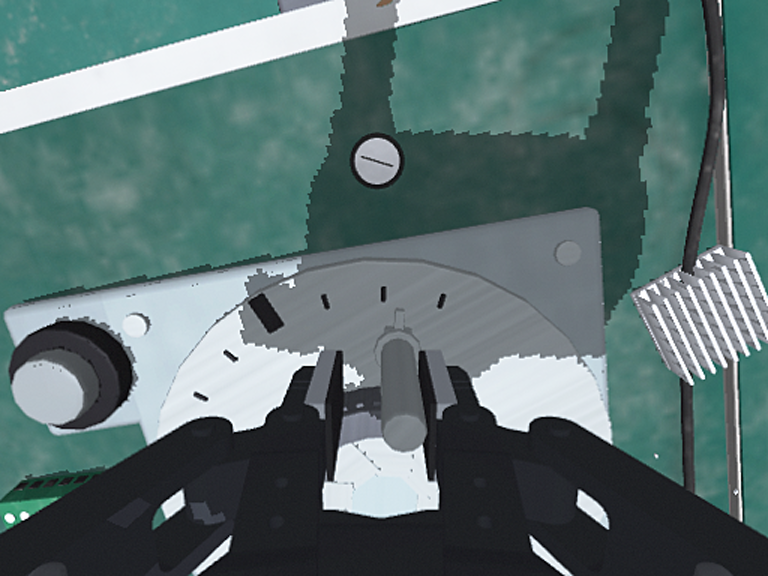

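arm_command([
  {"xyz": [-0.004, 0, 0], "delta_rot": [0, 0, -0.06], "gripper": 0.024},
  {"xyz": [-0.004, 0, 0], "delta_rot": [0, 0, -0.06], "gripper": 0.024},
  {"xyz": [-0.004, 0, 0], "delta_rot": [0, 0, -0.06], "gripper": 0.024},
  {"xyz": [-0.004, 0, 0], "delta_rot": [0, 0, -0.06], "gripper": 0.024},
  {"xyz": [-0.004, 0, 0], "delta_rot": [0, 0, -0.06], "gripper": 0.024},
  {"xyz": [-0.004, 0, 0], "delta_rot": [0, 0, -0.06], "gripper": 0.024},
  {"xyz": [-0.004, 0, 0], "delta_rot": [0, 0, -0.06], "gripper": 0.024},
  {"xyz": [-0.002, 0, 0], "delta_rot": [0, 0, -0.03], "gripper": 0.024},
  {"xyz": [0, 0, 0], "delta_rot": [0, 0, 0], "gripper": 0.024},
])

```text
time: 5.95
tool_pos: [0.4626, -0.1224, 0.053]
tcp_rot: [1.974, 2.442, 0.001]
wrist_force: [0.1, -0.8, -0.7]
width: 0.281
```

```bash
python3 - <<'E'
from h import *
s,R=st(); d=s['tool_pos'][:2]-[.5275,-.108]; print(np.hypot(*d),np.degrees(np.arctan2(d[1],d[0]))%360)
c=save('wrist','w6.png')
cv2.imwrite('pics/w6z.png',cv2.resize(c['pixels'][:,:,::-1],None,fx=1.5,fy=1.5,interpolation=cv2.INTER_CUBIC))
E
```

```text
t 5.95 tcp [ 0.4626 -0.1224  0.053 ] x [-0.21   0.978 -0.001] y [0.978 0.21  0.001] z [ 0.001 -0.    -1.   ] F [ 0.1 -0.8 -0.7] w 0.281 q [-0.31  0.08  2.18  0.    0.88 -2.09]
0.06651599389653169 192.47883065328773
```

View pics/w6z.png

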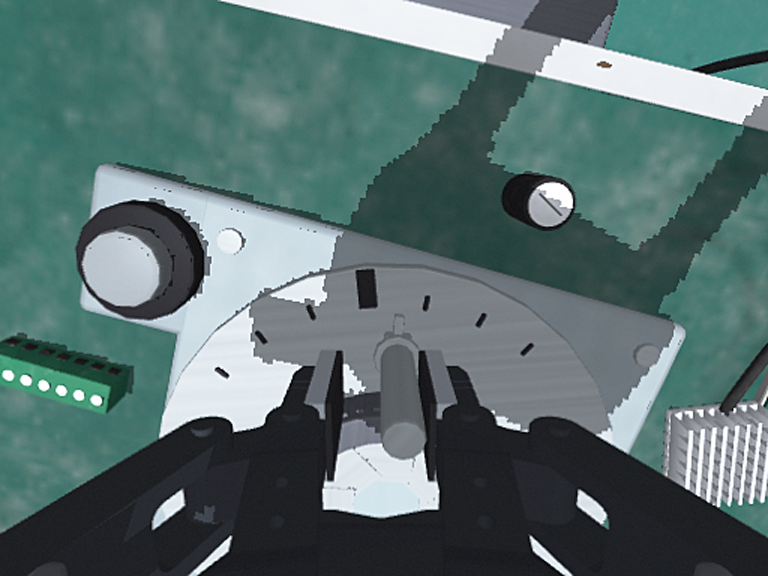

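```bash
cat > m.py <<'E'
from h import *
import sys
def meas(fn,tip,mi,mo):
    c=np.load('pics/'+fn)
    f=lambda p:(np.array(p)+.5)/1.5-.5
    W=lambda p,z:ray(c,f(p),z)[0][:2]
    ax=np.array([.5275,-.108])
    for n,p,z in [('tip',tip,.031),('in',mi,.023),('out',mo,.023)]:
        q=W(p,z); d=q-ax; print(n,q.round(4),np.hypot(*d).round(4),(np.degrees(np.arctan2(d[1],d[0]))%360).round(1))
    print('tip-in',np.linalg.norm(W(tip,.031)-W(mi,.023)))
E
python3 -c "
from m import *
meas('w6.npz',(398,317),(368,308),(365,269))"
```

```text
tip [ 0.4485 -0.1193] 0.0798 188.2
in [ 0.45   -0.1302] 0.0806 196.0
out [ 0.4356 -0.1343] 0.0956 196.0
tip-in 0.010970278190056434
```

arm_command([
  {"xyz": [-0.003, 0, 0], "delta_rot": [0, 0, -0.045], "gripper": 0.024},
  {"xyz": [-0.003, 0, 0], "delta_rot": [0, 0, -0.045], "gripper": 0.024},
  {"xyz": [-0.002, 0, 0], "delta_rot": [0, 0, -0.03], "gripper": 0.024},
  {"xyz": [-0.001, 0, 0], "delta_rot": [0, 0, -0.015], "gripper": 0.024},
  {"xyz": [0, 0, 0], "delta_rot": [0, 0, 0], "gripper": 0.024},
  {"xyz": [0, 0, 0], "delta_rot": [0, 0, 0], "gripper": 0.024},
])

```text
time: 6.6
tool_pos: [0.464, -0.1308, 0.0523]
tcp_rot: [1.805, 2.571, -0.0]
wrist_force: [-0.2, -0.4, -0.1]
width: 0.282
```

```bash
python3 - <<'E'
from h import *
s,R=st(); d=s['tool_pos'][:2]-[.5275,-.108]; print(np.hypot(*d),np.degrees(np.arctan2(d[1],d[0]))%360)
c=save('wrist','w7.png')
cv2.imwrite('pics/w7z.png',cv2.resize(c['pixels'][:,:,::-1],None,fx=1.5,fy=1.5,interpolation=cv2.INTER_CUBIC))
E
```

```text
t 6.6 tcp [ 0.464  -0.1308  0.0523] x [-0.34   0.941 -0.   ] y [ 0.941  0.34  -0.   ] z [-0. -0. -1.] F [-0.2 -0.4 -0.1] w 0.282 q [-0.33  0.09  2.17 -0.    0.88 -2.24]
0.06742628887653639 199.76830503710715
```

View pics/w7z.png

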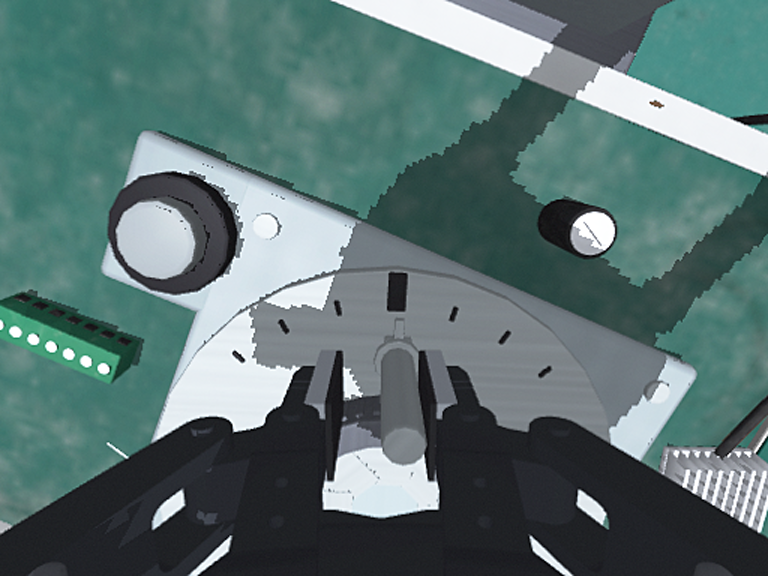

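```bash
python3 -c "
from m import *
meas('w7.npz',(399,319),(397,311),(397,273))
plan([.451,-.217,.1])"
```

```text
tip [ 0.45   -0.1292] 0.0804 195.3
in [ 0.4497 -0.1297] 0.0807 195.6
out [ 0.4361 -0.1348] 0.0952 196.4
tip-in 0.0006152866332096551
t 6.65 tcp [ 0.464  -0.1308  0.0523] x [-0.34   0.941 -0.   ] y [ 0.941  0.34  -0.   ] z [-0. -0. -1.] F [-0.4  0.5 -0. ] w 0.28 q [-0.33  0.09  2.17 -0.    0.88 -2.24]
tool shift [-0.0767 -0.0415 -0.0477]
```

arm_command([
  {"xyz": [0.002, 0, 0], "delta_rot": [0, 0, 0], "gripper": 0.024},
  {"xyz": [0.001, 0, 0], "delta_rot": [0, 0, 0], "gripper": 0.024},
  {"xyz": [0, 0, -0.01], "delta_rot": [0, 0, 0], "gripper": 0.024},
  {"xyz": [0, 0, -0.018], "delta_rot": [0, 0, 0], "gripper": 0.024},
  {"xyz": [0, 0, -0.02], "delta_rot": [0, 0, 0], "gripper": 0.024},
  {"xyz": [0, 0, -0.02], "delta_rot": [0, 0, 0], "gripper": 0.024},
  {"xyz": [0, 0, -0.02], "delta_rot": [0, 0, 0.1], "gripper": 0.024},
  {"xyz": [0, 0, 0], "delta_rot": [0, 0, 0.1], "gripper": 0.0},
  {"xyz": [0, 0, 0], "delta_rot": [0, 0, 0.1], "gripper": 0.0},
  {"xyz": [0, 0, 0], "delta_rot": [0, 0, 0.1], "gripper": 0.0},
  {"xyz": [0, 0, 0], "delta_rot": [0, 0, 0], "gripper": 0.0},
])

```text
time: 7.75
tool_pos: [0.4633, -0.128, 0.1411]
tcp_rot: [2.279, 2.161, 0.001]
wrist_force: [0.3, -0.3, 0.3]
width: 0.0
```

```bash
python3 - <<'E'
from h import *
plan([.451,-.217,.06],87)
c=save('wrist','w8.png')
cv2.imwrite('pics/w8z.png',cv2.resize(c['pixels'][:,:,::-1],None,fx=1.5,fy=1.5,interpolation=cv2.INTER_CUBIC))
E
```

```text
t 7.75 tcp [ 0.4633 -0.128   0.1411] x [ 0.053  0.999 -0.   ] y [ 0.999 -0.053  0.001] z [ 0.001 -0.    -1.   ] F [ 0.3 -0.3  0.3] w 0.0 q [-0.32 -0.03  2.11 -0.    1.07 -1.84]
tool shift [-0.0895 -0.0076  0.0812]
rotvec tool [ 0.001   0.0003 -0.0007] x yaw now 87.0
```

View pics/w8z.png

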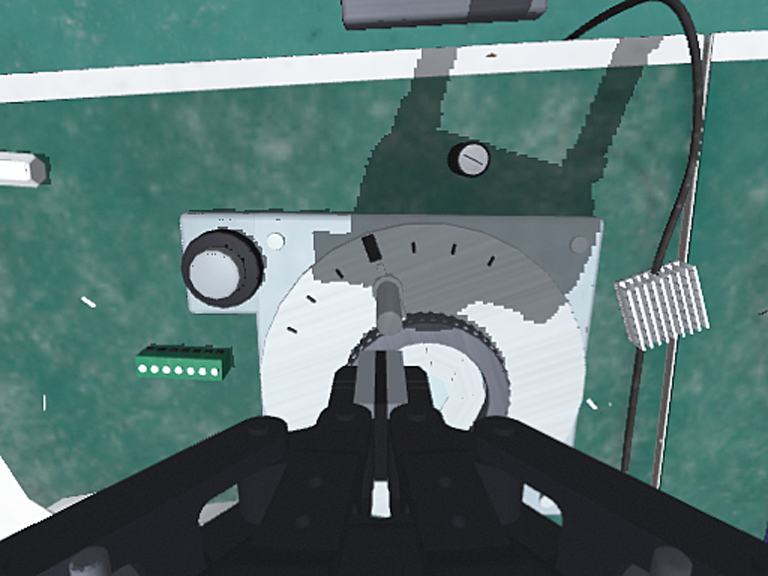

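```bash
python3 - <<'E'
from h import *
a=cv2.imread('pics/w8.png')[140:240,110:290]; cv2.imwrite('pics/w8c.png',cv2.resize(a,None,fx=4.4,fy=4.4,interpolation=cv2.INTER_CUBIC))
c=np.load('pics/w8.npz')
g=cv2.cvtColor(c['pixels'],cv2.COLOR_RGB2HSV)
p=(np.array((214,274))+.5)/1.5-.5; print(ray(c,p,.036))
E
python3 -c "
from m import *
meas('w8.npz',(381.5,266),(376,260),(367,237))"
```

```text
[[ 0.45000989 -0.21548962  0.036     ]]
tip [ 0.4515 -0.1272] 0.0784 194.2
in [ 0.4497 -0.1302] 0.0809 195.9
out [ 0.4368 -0.1343] 0.0945 196.2
tip-in 0.0033944919297889207
```

View pics/w8c.png

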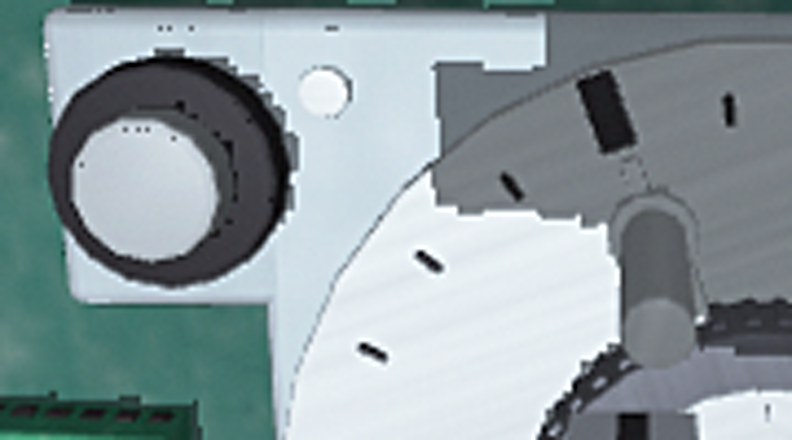

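```bash
python3 - <<'E'
from h import *
c=np.load('pics/w8.npz'); o=np.array([110,140]);ax=np.array([.5275,-.108])
f=lambda p:(np.array(p)+.5)/4.4-.5+o
for n,p,z in [('tip',(628,156),.031),('in',(618,152),.023),('out',(596,73),.023),('btn',(145,190),.036),('post',(660,332),.088)]:
    q=ray(c,f(p),z)[0][:2]; d=q-ax; print(n,q.round(4),np.hypot(*d).round(4),(np.degrees(np.arctan2(d[1],d[0]))%360).round(1))
plan([.451,-.2165,.05])
E
```

```text
tip [ 0.4497 -0.1286] 0.0805 194.8
in [ 0.4505 -0.1306] 0.0802 196.3
out [ 0.4355 -0.1338] 0.0956 195.7
btn [ 0.4503 -0.2155] 0.1324 234.3
post [ 0.4636 -0.1244] 0.0659 194.4
t 7.8 tcp [ 0.4632 -0.128   0.141 ] x [ 0.051  0.999 -0.   ] y [ 0.999 -0.051  0.001] z [ 0.001 -0.    -1.   ] F [ 0.   0.2 -0.7] w -0.0 q [-0.32 -0.03  2.11 -0.    1.07 -1.84]
tool shift [-0.089  -0.0078  0.091 ]
```

arm_command([
  {"xyz": [-0.02, -0.002, 0], "delta_rot": [0, 0, 0], "gripper": 0.0},
  {"xyz": [-0.025, -0.002, 0], "delta_rot": [0, 0, 0], "gripper": 0.0},
  {"xyz": [-0.025, -0.002, 0], "delta_rot": [0, 0, 0], "gripper": 0.0},
  {"xyz": [-0.019, -0.0025, 0], "delta_rot": [0, 0, 0], "gripper": 0.0},
  {"xyz": [0, 0, 0.02], "delta_rot": [0, 0, 0], "gripper": 0.0},
  {"xyz": [0, 0, 0.025], "delta_rot": [0, 0, 0], "gripper": 0.0},
  {"xyz": [0, 0, 0.025], "delta_rot": [0, 0, 0], "gripper": 0.0},
  {"xyz": [0, 0, 0.012], "delta_rot": [0, 0, 0], "gripper": 0.0},
  {"xyz": [0, 0, 0], "delta_rot": [0, 0, 0], "gripper": 0.0},
  {"xyz": [0, 0, 0], "delta_rot": [0, 0, 0], "gripper": 0.0},
])

```text
time: 8.8
tool_pos: [0.4503, -0.2165, 0.0589]
tcp_rot: [2.278, 2.163, 0.0]
wrist_force: [0.4, -0.7, 0.4]
width: -0.002
```

```bash
python3 - <<'E'
from h import *
plan([.451,-.2165,.040],87)
c=save('wrist','w9.png')
cv2.imwrite('pics/w9z.png',cv2.resize(c['pixels'][:,:,::-1],None,fx=1.5,fy=1.5,interpolation=cv2.INTER_CUBIC))
E
```

```text
t 8.8 tcp [ 0.4503 -0.2165  0.0589] x [ 0.052  0.999 -0.   ] y [ 0.999 -0.052  0.   ] z [ 0. -0. -1.] F [ 0.4 -0.7  0.4] w -0.002 q [-0.5   0.11  2.13 -0.    0.9  -2.02]
tool shift [0.0001 0.0007 0.0189]
rotvec tool [0.0004 0.0002 0.0004] x yaw now 87.0
```

View pics/w9z.png

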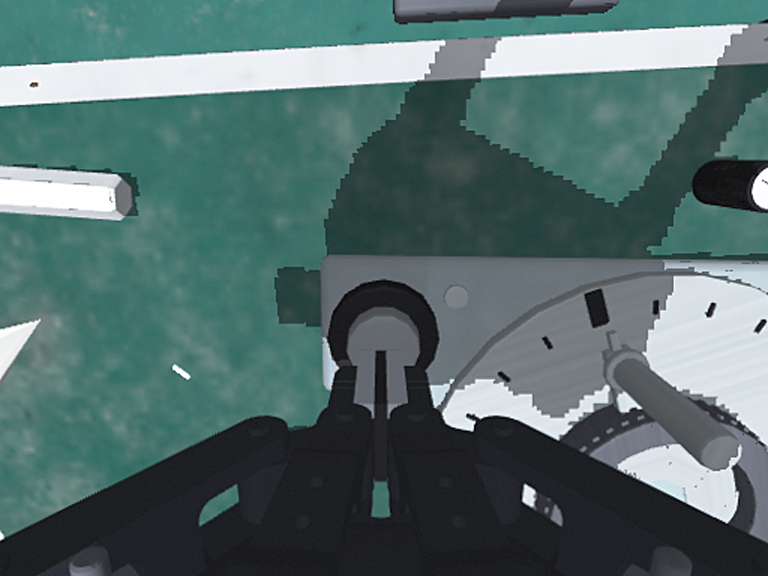

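arm_command([
  {"xyz": [0, 0, 0.01], "delta_rot": [0, 0, 0], "gripper": 0.0},
  {"xyz": [0, 0, 0.008], "delta_rot": [0, 0, 0], "gripper": 0.0},
  {"xyz": [0, 0, 0.002], "delta_rot": [0, 0, 0], "gripper": 0.0},
  {"xyz": [0, 0, 0.002], "delta_rot": [0, 0, 0], "gripper": 0.0},
  {"xyz": [0, 0, 0.002], "delta_rot": [0, 0, 0], "gripper": 0.0},
  {"xyz": [0, 0, 0], "delta_rot": [0, 0, 0], "gripper": 0.0},
])

```text
time: 9.45
tool_pos: [0.4496, -0.2162, 0.0342]
tcp_rot: [-2.279, -2.161, 0.0]
wrist_force: [-1.6, 1.0, 2.5]
width: 0.003
```

```bash
python3 -c "
from h import *
st()"
```

```text
t 9.45 tcp [ 0.4496 -0.2162  0.0342] x [0.053 0.999 0.   ] y [ 0.999 -0.053 -0.001] z [-0.001  0.    -1.   ] F [-1.6  1.   2.5] w 0.003 q [-0.5   0.15  2.15  0.    0.85 -2.02]
```

Contact at about 35–36 mm; continue in 1 mm steps.

arm_command([
  {"xyz": [0, 0, 0.001], "delta_rot": [0, 0, 0], "gripper": 0.0},
  {"xyz": [0, 0, 0.001], "delta_rot": [0, 0, 0], "gripper": 0.0},
  {"xyz": [0, 0, 0.001], "delta_rot": [0, 0, 0], "gripper": 0.0},
  {"xyz": [0, 0, 0], "delta_rot": [0, 0, 0], "gripper": 0.0},
])

```text
time: 9.85
tool_pos: [0.4498, -0.2163, 0.0313]
tcp_rot: [-2.279, -2.162, 0.0]
wrist_force: [-1.5, 1.4, 4.0]
width: 0.002
```

arm_command([
  {"xyz": [0, 0, 0.001], "delta_rot": [0, 0, 0], "gripper": 0.0},
  {"xyz": [0, 0, 0.0005], "delta_rot": [0, 0, 0], "gripper": 0.0},
  {"xyz": [0, 0, 0], "delta_rot": [0, 0, 0], "gripper": 0.0},
])

```text
time: 10.15
tool_pos: [0.4499, -0.2163, 0.03]
tcp_rot: [-2.279, -2.162, 0.0]
wrist_force: [-2.9, 2.8, 6.1]
width: 0.001
```

arm_command([
  {"xyz": [0, 0, 0.0005], "delta_rot": [0, 0, 0], "gripper": 0.0},
  {"xyz": [0, 0, 0.0005], "delta_rot": [0, 0, 0], "gripper": 0.0},
  {"xyz": [0, 0, 0], "delta_rot": [0, 0, 0], "gripper": 0.0},
])

```text
time: 10.45
tool_pos: [0.4499, -0.2164, 0.0299]
tcp_rot: [-2.279, -2.162, 0.0]
wrist_force: [-4.5, 3.0, 12.9]
width: 0.002
```

Hard stop reached (z no longer falls, force 13 N). Releasing.

arm_command([
  {"xyz": [0, 0, -0.003], "delta_rot": [0, 0, 0], "gripper": 0.0},
  {"xyz": [0, 0, -0.005], "delta_rot": [0, 0, 0], "gripper": 0.0},
  {"xyz": [0, 0, -0.01], "delta_rot": [0, 0, 0], "gripper": 0.0},
  {"xyz": [0, 0, -0.025], "delta_rot": [0, 0, 0], "gripper": 0.0},
  {"xyz": [0, 0, -0.03], "delta_rot": [0, 0, 0], "gripper": 0.0},
  {"xyz": [0, 0, -0.03], "delta_rot": [0, 0, 0], "gripper": 0.0},
  {"xyz": [0.01, -0.01, -0.02], "delta_rot": [0, 0, 0], "gripper": 0.0},
  {"xyz": [0.02, -0.01, 0], "delta_rot": [0, 0, 0], "gripper": 0.0},
  {"xyz": [0.02, -0.01, 0], "delta_rot": [0, 0, 0], "gripper": 0.0},
  {"xyz": [0, 0, 0], "delta_rot": [0, 0, 0], "gripper": 0.0},
  {"xyz": [0, 0, 0], "delta_rot": [0, 0, 0], "gripper": 0.0},
])

```text
time: 11.55
tool_pos: [0.4231, -0.1651, 0.1523]
tcp_rot: [2.277, 2.162, 0.001]
wrist_force: [0.5, 0.6, 0.2]
width: -0.004
```

```bash
python3 - <<'E'
from h import *
st()
c=save('wrist','w10.png')
a=c['pixels'][100:280,80:380,::-1]
cv2.imwrite('pics/w10z.png',cv2.resize(a,None,fx=2.6,fy=2.6,interpolation=cv2.INTER_CUBIC))
c=save('top','top2.png'); a=cv2.imread('pics/top2.png')[135:235,180:310]; cv2.imwrite('pics/top2z.png',cv2.resize(a,None,fx=6,fy=6,interpolation=cv2.INTER_CUBIC))
E
```

```text
t 11.55 tcp [ 0.4231 -0.1651  0.1523] x [ 0.052  0.999 -0.001] y [ 0.999 -0.052  0.002] z [ 0.002 -0.001 -1.   ] F [0.5 0.6 0.2] w -0.004 q [-0.43 -0.1   2.14 -0.    1.09 -1.95]
```

View pics/w10z.png

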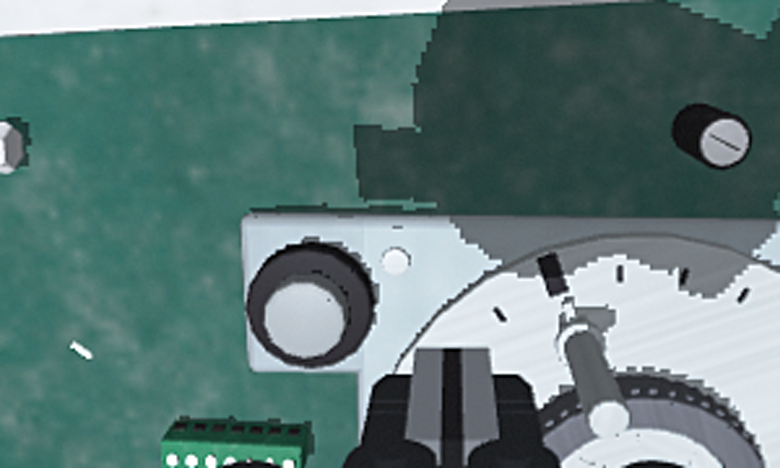

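View pics/top2z.png

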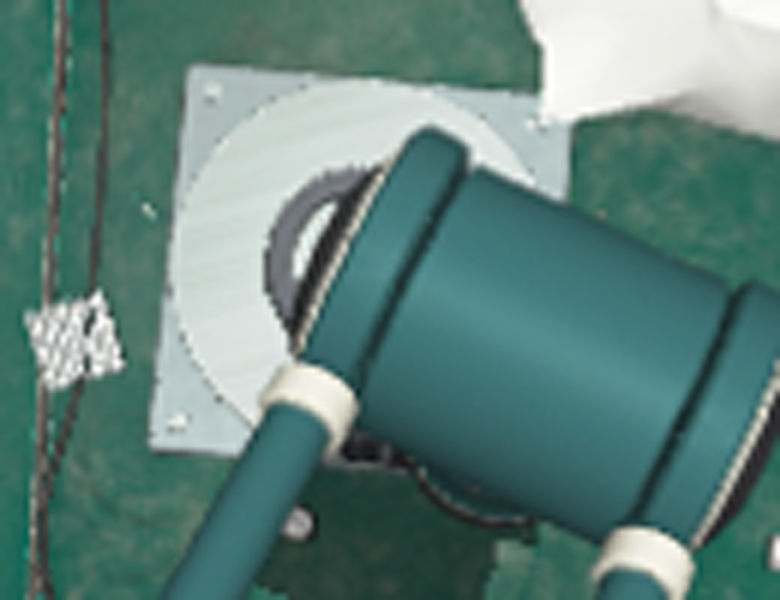

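```bash
python3 - <<'E'
from h import *
c=np.load('pics/w10.npz'); o=np.array([80,100]);ax=np.array([.5275,-.108])
f=lambda p:(np.array(p)+.5)/2.6-.5+o
for n,p,z in [('tip',(567,299),.031),('in',(560,293),.023),('out',(545,256),.023),('btn',(305,318),.036),('post',(609,418),.088)]:
    q=ray(c,f(p),z)[0][:2]; d=q-ax; print(n,q.round(4),np.hypot(*d).round(4),(np.degrees(np.arctan2(d[1],d[0]))%360).round(1))
# button height from depth
for p in [(300,318),(312,318),(305,330)]:
    u=f(p).round().astype(int); D=float(c['range_z'][u[1],u[0]]); T=c['camera_from_world'];
    n=cv2.undistortPoints(u.astype(float).reshape(1,1,2),c['intrinsics'],c['dist_coeffs'])[0,0]
    print(T[:3,:3].T@(np.array([n[0]*D,-n[1]*D,-D])-T[:3,3]))
E
```

```text
tip [ 0.4489 -0.1286] 0.0813 194.7
in [ 0.4495 -0.13  ] 0.0811 195.7
out [ 0.436  -0.1348] 0.0953 196.3
btn [ 0.4494 -0.2152] 0.1327 233.9
post [ 0.4632 -0.1248] 0.0664 194.7
[ 0.44971399 -0.21720895  0.03477899]
[ 0.44956533 -0.21272504  0.03576815]
[ 0.45396924 -0.21572912  0.03582715]
```

Pointer tip about 1.5 to 2 mm from the mark's inner end, button back up (35.5 mm), unit unmoved, robot clear. Handing in.

```bash
python3 -c "
from workcell import bot
print(bot.finish_job())"
```

```text
the job is handed in; nothing more can be done
None
```

I turned the lever anticlockwise to the long mark, pressed the button fully once and released it, then handed the job in at about 11.6 s. No verdict is reported.

- **Lever:** I straddled the post with the fingers 24 mm apart and pushed it about 63°.
- **Button:** I pressed it with closed fingers until it stopped moving at about 6 mm of travel. The wrist force there was about 13 N upward, about 14 N in all.

My last checks before handing in:
- **Pointer:** the tip was about 1.5 mm from the inner end of the long mark (limit 6 mm). Earlier images gave 0.6 to 3.4 mm, a spread I put down to picking pixels by eye.
- **Button:** it was up again, with depth readings of 35 to 36 mm at its top.
- **Unit:** the corners visible in the top view had not visibly moved. The arm hid the right front corner.
- **Loose things:** the heat sink, capacitor and terminal strip looked undisturbed in the images. I did not measure any of the loose things afterwards, and I did not re-check the fan, carton and screwdriver, which the arm never came close to.
- **Robot:** the gripper was about 150 mm above the bench and touching nothing.

No check failed.

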